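# Hold the serving cover ready over the loaf

### The arm

A 6-joint arm with a two-finger parallel gripper is mounted at the origin on the work surface. World frame = base frame: x ahead of the robot, y to its left, z up, the work surface at z = 0. Lengths are in m, angles in rad, forces in N, time in s.
With the tool pointing down it reaches from about 0.225 to 0.875 m from the base axis. Payload 3.4 kg.
Tool frame: the origin (TCP) lies between the finger pads; the fingertips stand 19 mm ahead of it and the grasp point (between the pads) is the TCP; z points along the fingers, y is the line along which they close (so a half turn about z gives the same grasp; the last joint's range is limited). The gripper opens to 85 mm and grips with 20 to 120 N. Pads are 22 mm wide; open, the fingers measure 114 mm over their backs; the gripper's body (76 mm by 85 mm) begins 54 mm behind the grasp point. The pads swing forward as they close: fully open they stand 13 mm farther back than shut.
Start: joints at [1.054, 0.276, 1.505, -0, 1.361, -0.121], TCP at [0.222, 0.531, 0.25] pointing down, gripper open.
Joint ranges: [-2.89, 2.89], [-0.75, 2.08], [0.22, 2.7], [-1.18, 4.32], [0.11, 2.71], [-2.7, 2.7]. Speed limits (rad/s): [2.57, 2.57, 3.14, 3.14, 3.14, 3.14].

### API

Orientations are given as a unit quaternion [w, x, y, z].
In Python, from rig import get_state, imaging, ticket gives the robot as it stands. The module is installed in compiled form; this text tells all that it offers.
- The arm moves only by the shell command python3 -m inch 'ROWS' [FORCE]. ROWS is JSON, a list of rows, each an object with "claw": the opening, from -1 (shut) to 1 (fully open); "travel": the shift along the world's x, y, z in units of 200 mm (1.0 is 200 mm), a list of three; "turn": the turn about the world's z in units of 180 degrees (1.0 is 180 degrees). A call has 1 to 5 rows; each row is the pose to reach, as a shift and turn from the pose commanded when the call began, turning the shorter way round; what a row does not reach only later rows make up. A row lasts 1/10 s, in which the tool goes at most 50 mm and 8.59 degrees, less where a joint would pass 70% of its speed; a pose out of reach is approached as far as the arm can. A call with a number of a shift or a turn outside -1 to 1 is refused whole. A call with a gripper value outside its range is refused whole. The fingers move at their own pace and stop on an object; FORCE is the grip in N (left out, the last holds). Time passes only in rows, so rows that repeat a pose let the fingers close. It gives the time, the measured TCP pose, the force, the opening and the grip force at its end, in the units of the state.
- get_state(): the state, without advancing time (a new reading comes with each control period).
- imaging.get_image(name): name is "scene" or "top"; returns the picture (384x512x3 uint8, red, green, blue); there is no depth.
- imaging.camera_params(name): a dict with "camera_matrix" (3x3 intrinsics, pixels), "cam_to_world" (4x4, takes a point from camera to world coordinates). Camera axes: x right, y down, z forward; pixel columns grow to the right and rows downward; lengths in m; the calibration is good to about 2 mm. A picture is of the moment at which its call begins. camera_params takes no time and is no camera call.
- ticket.sign_off(): hands the job in; it is judged then, once.
The state is a dict: "clock": time; "qpos": joint angles; "qd": joint speeds; "effort": joint torques, N m; "position": TCP position; "ee_rot": TCP orientation; "contact_force": force on the tool from outside, world axes, zero at the start; "moment": the same for the moment, N m; "width": finger opening in m; "gripper_force": force on a finger pad.
Only numpy, scipy, OpenCV 4.12 (cv2) and the standard library are available. Lean on these libraries where they do the work, as an engineer would, in place of code of your own. Each camera call takes 0.05 s, during which the arm holds its last target. There are 200 camera calls.

### The job

Take the steel serving cover by its black handle, carry it across over the top of the low splash guard, and hold it ready over the loaf on the white platter: level, centred on the platter, long sides parallel to the platter's, lowered until the loaf is inside its mouth and the rim hovers about 15 mm above the platter. The cover must not touch the guard, the platter or the loaf on the way or at the end, and the platter, the loaf, the sauce bottle, the pepper mill and the ramekin stay where they are. Finish while still holding the cover hovering there, waiting for the chef's call: do not set it down or let go.

Things in the scene. Friction and masses are not known exactly. Their poses are not given: they have to be found in the camera images.
- cover: rectangular serving cover of brushed steel, open below: 160 (its x) x 100 (its y) mm, walls 3 mm, the box 60 mm high, 102 mm overall with the handle, 0.25 to 0.5 kg. Starts mouth-down on the green board, which may lie on either side of the guard. Origin: centre of its mouth, in the plane of the rim (its lower edge); z up
- cover_handle (a point): centre of the cover's black bar handle, 95 mm above the rim, on the cover's centre line. The bar runs along the cover's x: 90 mm long, 14 mm wide, 14 mm thick, on two 10 mm posts 36 mm either side of the centre; 28 mm of free space under the bar
- board: green plastic cutting board, fixed, 220 (its x) x 160 (its y) x 15 mm, on the work surface; the cover starts on it. Origin: centre of the underside
- platter: white rectangular flat platter, 230 (its x) x 150 (its y) x 14 mm, 0.9 kg, loose on the work surface, on the other side of the guard from the board. Origin: centre of the underside
- platter_top (a point): centre of the platter's flat top face, 14 mm above the work surface; axes as the platter's (x along the long side, z up)
- loaf: small brown crusty loaf, 85 (its x) x 40 (its y) mm, 39 mm high, loose on the platter within 6 mm of its centre and nearly parallel to it. Origin: centre of the underside
- guard: fixed upright splash guard of aluminium with a dark round top rail: 540 mm long along its x (nearly straight away from the robot), rail 14 mm thick, 130 mm high, foot 60 mm wide. It parts the board's side from the platter's. Origin: centre of the underside
- sauce: yellow sauce bottle with a red cap, 54 mm diameter, 150 mm high, standing beyond the work. Origin: centre of the underside
- mill: dark wooden pepper mill, 54 mm diameter, 140 mm high, standing beyond the work. Origin: centre of the underside
- ramekin: blue ceramic ramekin, 76 mm diameter, 45 mm high, standing beyond the work. Origin: centre of the underside

How it is judged:
On the way:
1. the cover passes over the top of the guard (y of cover in the frame of guard between -0.06 and 0.06 m and x of cover in the frame of guard between -0.27 and 0.27 m and height (world z) of cover above 0.128 m), for 0.02 s.
At the end, for the whole second after the job is handed in: Cover held still in the fingers (under 20 mm/s, 0.15 rad/s), mouth 5 to 28 mm above the platter's top, centre within 12 mm of the platter's, long sides parallel within 0.12 rad (either way round), tilt under 0.08 rad, touching neither platter nor loaf (z of cover in the frame of platter_top between 0.005 and 0.028 m and horizontal distance between cover and platter_top below 0.012 m and angle between the x axis of cover and the x axis of platter_top, either way round below 0.12 rad and angle between cover's own z axis and vertical below 0.08 rad and contact force between the fingers and cover above 1 N and contact force between cover and platter below 0.1 N and contact force between cover and loaf below 0.1 N and linear speed of cover below 0.02 m/s and angular speed of cover below 0.15 rad/s); the arm keeps its last pose, push and grip.
It fails at once if the cover touches the guard (contact force between cover and guard above 0.5 N).
It fails at once if the cover touches the platter (contact force between cover and platter above 0.5 N).
It fails at once if the cover touches the loaf (contact force between cover and loaf above 0.5 N).
It fails at once if the platter or the loaf is shifted by more than 10 mm (distance of any of platter, loaf from where it was at the start of the episode above 0.01 m).
It fails at once if the sauce bottle, pepper mill or ramekin is shifted by more than 20 mm (distance of any of sauce, mill, ramekin from where it was at the start of the episode above 0.02 m).
It also fails if it takes over 45 s, if anything falls off the work surface, if the arm or the gripper's body presses on something with over 40 N, if the wrist force passes 120 N, or if a joint passes its speed limit or range.

## Working session

There is one attempt and no reset: what is moved stays moved. The work goes in short steps, Python scripts to look and compute and a shell command to move; the robot and the scene stay as the last step left them, time stands still between calls to the robot, and variables do not carry over. Pictures are saved under pics/ and viewed, at most 10 in all, crops included, and the job is handed in when it is done.

```bash
mkdir -p pics; python3 - <<'E'
from rig import get_state, imaging
import cv2
s=get_state();print({k:s[k] for k in('clock','position','ee_rot','width','contact_force')})
for n in('top','scene'):
    cv2.imwrite(f'pics/{n}0.png',cv2.resize(imaging.get_image(n)[:,:,::-1],(768,576),interpolation=cv2.INTER_CUBIC))
    p=imaging.camera_params(n);print(n,p['camera_matrix'],p['cam_to_world'])
E
```

```text
{'clock': 0.0, 'position': array([0.22145766, 0.530111  , 0.24944403]), 'ee_rot': array([-2.99237754e-04,  1.96638615e-01,  9.80475606e-01, -8.66526112e-04]), 'width': 0.08534673405006789, 'contact_force': array([ 0.02904001,  0.01284492, -0.39591913])}
top [[444.38260768   0.         250.10043314]
 [  0.         444.38260768 199.12694307]
 [  0.           0.           1.        ]] [[ 2.58679855e-02 -9.87015353e-01  1.58529303e-01  4.36467283e-01]
 [-9.99331896e-01 -2.96278961e-02 -2.13997366e-02 -6.45012649e-04]
 [ 2.58187583e-02 -1.57869821e-01 -9.87122339e-01  1.20150019e+00]
 [ 0.00000000e+00  0.00000000e+00  0.00000000e+00  1.00000000e+00]]
scene [[477.65709435   0.         258.90809306]
 [  0.         477.65709435 191.36699823]
 [  0.           0.           1.        ]] [[-0.36511833  0.72185872 -0.58788485  1.35801059]
 [ 0.93081233  0.27177459 -0.24439104  0.3078017 ]
 [-0.01664364 -0.63644211 -0.77114488  1.06969535]
 [ 0.          0.          0.          1.        ]]
```

View pics/top0.png

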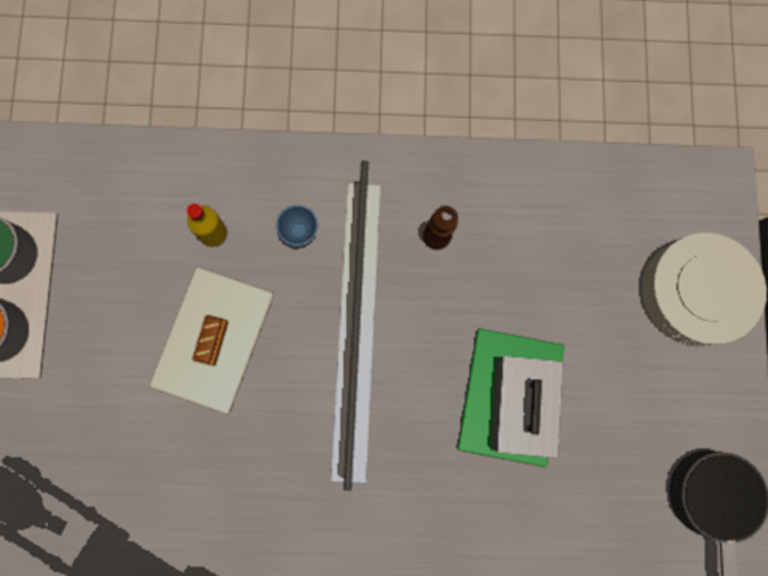

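View pics/scene0.png

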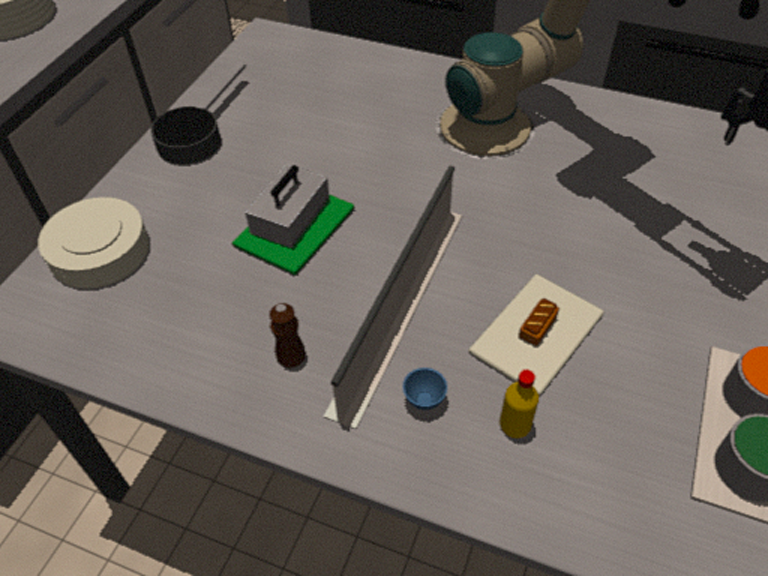

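Top view (768 px wide): platter corners are about (200,268), (273,293), (229,412) and (151,385). The cover's handle is near (533,406), and the guard rail runs from (365,162) to (347,489). I'll enlarge the platter and cover for a closer reading.

```bash
python3 - <<'E'
from rig import imaging
import cv2,numpy as np
im=imaging.get_image('top')[:,:,::-1]
cv2.imwrite('pics/top_raw.png',im)
f=lambda a:cv2.resize(a,None,fx=5,fy=5,interpolation=cv2.INTER_CUBIC)
a=im[174:284,95:190];b=im[214:324,300:385]
o=np.hstack([f(a)[:, :400],f(b)[:, :400]]) if 0 else np.hstack([cv2.resize(a,None,fx=4.4,fy=5),cv2.resize(b,None,fx=4.4,fy=5)])
cv2.imwrite('pics/crop0.png',o);print(o.shape)
E
```

```text
(550, 792, 3)
```

View pics/crop0.png

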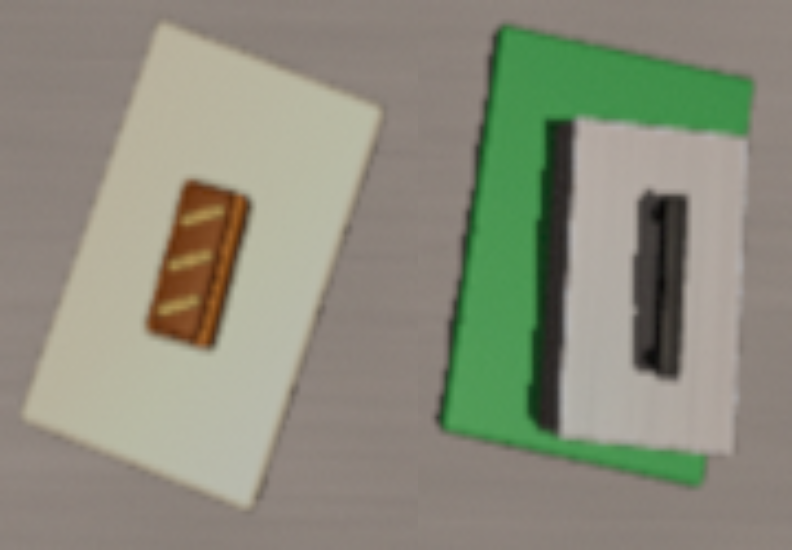

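The crop shows the whole platter and loaf on the left. On the right are the cover's roof, with corners (575,118), (748,135), (735,455) and (560,437), and the bar top from (677,195) to (670,378).

```bash
cat > h.py <<'E'
from rig import imaging
import numpy as np
def ray(name,uv,z):
    p=imaging.camera_params(name);K,T=p['camera_matrix'],p['cam_to_world']
    uv=np.atleast_2d(np.array(uv,float))
    d=(T[:3,:3]@np.linalg.inv(K)@np.c_[uv,np.ones(len(uv))].T).T
    return T[:3,3]+d*((z-T[2,3])/d[:,2])[:,None]
def rect(P):  # corners in order, -> centre, sides, long-axis yaw
    P=P[:,:2];s=[np.linalg.norm(P[(i+1)%4]-P[i]) for i in range(4)]
    k=int(s[0]+s[2]<s[1]+s[3]);e=(P[(k+1)%4]-P[k])-(P[(k+3)%4]-P[(k+2)%4])
    return P.mean(0).round(4),np.round(s,4),np.degrees(np.arctan(e[1]/e[0])).round(2)
def crop(q,x0,ox,y0,sx=4.4,sy=5): return [((x-x0+.5)/sx-.5+ox,(y+.5)/sy-.5+y0) for x,y in q]
E
python3 - <<'E'
from h import *
print('platter',rect(ray('top',crop([(161,22),(381,106),(250,508),(22,416)],0,95,174),.014)))
print('loaftop',rect(ray('top',crop([(186,181),(234,193),(199,345),(149,328)],0,95,174),.039+.014)))
c=lambda q:crop(q,418,300,214)
print('cover',rect(ray('top',c([(575,118),(748,135),(735,455),(560,437)]),.075)))
print('bar',rect(ray('top',c([(667,194),(688,196),(680,379),(660,377)]),.117)))
print('rail',ray('top',[(365/1.5,162/1.5),(347/1.5,489/1.5)],.13))
print('mill,sauce',ray('top',[(447/1.5,215/1.5),(196/1.5,211/1.5)],.14))
E
```

```text
platter (array([0.5471, 0.2623]), array([0.1435, 0.2259, 0.1453, 0.2243]), np.float64(-17.46))
loaftop (array([0.5425, 0.2607]), array([0.029 , 0.0805, 0.0305, 0.0783]), np.float64(-11.55))
cover (array([ 0.4432, -0.2899]), array([0.1008, 0.1598, 0.0997, 0.1592]), np.float64(-3.53))
bar (array([ 0.4426, -0.2897]), array([0.0117, 0.088 , 0.011 , 0.0879]), np.float64(-3.43))
rail [[ 8.40925756e-01 -7.64147767e-04  1.30000000e-01]
 [ 3.07507871e-01  1.21565677e-02  1.30000000e-01]]
mill,sauce [[ 0.75038849 -0.13865048  0.14      ]
 [ 0.74339459  0.27319163  0.14      ]]
```

Sizes match the given dimensions, apart from the platter reading a few mm small. The cover is at (0.443, -0.290) with yaw -3.5°, and the platter at (0.547, 0.262) with yaw -17.5°. The tool's yaw is -22.7°, so it needs a +19.2° turn (0.107). Next I move over the cover.

```bash

python3 -m inch '[{"claw":1,"travel":[0.275,-1,0],"turn":0.107},{"claw":1,"travel":[0.275,-1,0],"turn":0.107},{"claw":1,"travel":[0.275,-1,0],"turn":0.107},{"claw":1,"travel":[0.275,-1,0],"turn":0.107},{"claw":1,"travel":[0.275,-1,0],"turn":0.107}]'
```

```text
clock: 0.65
position: [0.2766, 0.3261, 0.2501]
ee_rot: [-0.0, 0.032, 0.999, -0.002]
contact_force: [-0.6, -0.1, -0.4]
width: 0.0853
gripper_force: 0.0
```

```bash

for i in 1; do python3 -m inch '[{"claw":1,"travel":[0.275,-1,0],"turn":0},{"claw":1,"travel":[0.275,-1,0],"turn":0},{"claw":1,"travel":[0.275,-1,0],"turn":0},{"claw":1,"travel":[0.275,-1,0],"turn":0},{"claw":1,"travel":[0.275,-1,0],"turn":0}]'; done
python3 -m inch '[{"claw":1,"travel":[0.275,-1,0],"turn":0},{"claw":1,"travel":[0.275,-1,0],"turn":0},{"claw":1,"travel":[0.275,-1,0],"turn":0},{"claw":1,"travel":[0.275,-1,0],"turn":0},{"claw":1,"travel":[0.275,-1,0],"turn":0}]'
python3 -m inch '[{"claw":1,"travel":[0.28,-1,0],"turn":0},{"claw":1,"travel":[0.28,-1,0],"turn":0},{"claw":1,"travel":[0.28,-1,0],"turn":0},{"claw":1,"travel":[0.28,-1,0],"turn":0},{"claw":1,"travel":[0.28,-1,0],"turn":0}]'
python3 -m inch '[{"claw":1,"travel":[0,-0.105,-0.2],"turn":0},{"claw":1,"travel":[0,-0.105,-0.4],"turn":0},{"claw":1,"travel":[0,-0.105,-0.4],"turn":0},{"claw":1,"travel":[0,-0.105,-0.4],"turn":0}]'
python3 - <<'E'
from rig import get_state, imaging
import cv2
s=get_state();print(s['position'],s['ee_rot'],s['qpos'])
a=imaging.get_image('top')[:,:,::-1];b=imaging.get_image('scene')[:,:,::-1]
cv2.imwrite('pics/s1.png',cv2.hconcat([cv2.resize(a[200:330,290:400],(400,473)),cv2.resize(b[90:208,120:220],(400,473))]))
E
```

```text
clock: 1.15
position: [0.3331, 0.1266, 0.2505]
ee_rot: [0.001, 0.033, 0.999, -0.001]
contact_force: [-0.1, 0.4, 0.2]
width: 0.0856
gripper_force: 0.0
clock: 1.65
position: [0.3891, -0.0736, 0.2504]
ee_rot: [0.001, 0.033, 0.999, -0.001]
contact_force: [-0.4, 0.7, -0.1]
width: 0.0855
gripper_force: 0.0
clock: 2.15
position: [0.4454, -0.2734, 0.2496]
ee_rot: [0.001, 0.031, 1.0, -0.001]
contact_force: [0.5, 1.0, 0.0]
width: 0.0853
gripper_force: 0.0
clock: 2.55
position: [0.4431, -0.2888, 0.1703]
ee_rot: [-0.001, 0.029, 1.0, 0.001]
contact_force: [1.0, -0.1, 0.6]
width: 0.0857
gripper_force: 0.0
[ 0.44314298 -0.28877104  0.17033369] [-5.35991172e-04  2.91701428e-02  9.99573863e-01  9.53322606e-04] [-7.09649804e-01  2.66937520e-01  1.72805111e+00  8.85253002e-04
  1.14863698e+00 -2.22246107e+00]
```

View pics/s1.png

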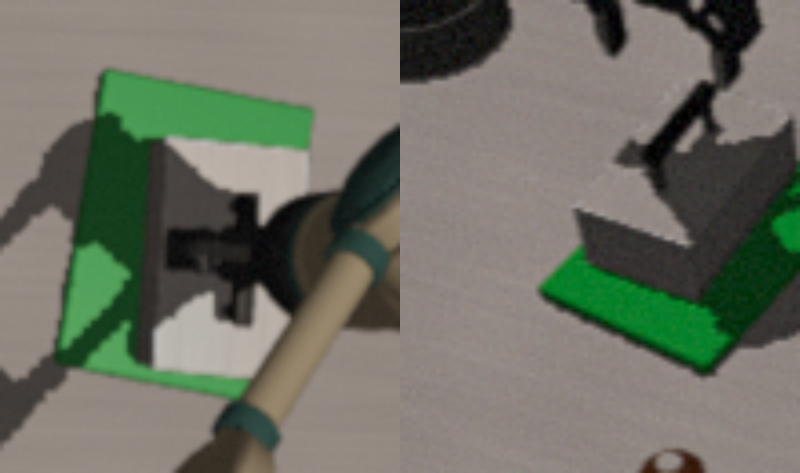

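The fingers straddle the bar's centre: in the left half the gripper is at (195-260, 245) and the bar runs from (245,195) to (235,325). I'll descend and grip.

```bash

python3 -m inch '[{"claw":1,"travel":[0,0,-0.15],"turn":0},{"claw":1,"travel":[0,0,-0.3],"turn":0},{"claw":1,"travel":[0,0,-0.3],"turn":0}]'
python3 -m inch '[{"claw":-1,"travel":[0,0,0],"turn":0},{"claw":-1,"travel":[0,0,0],"turn":0},{"claw":-1,"travel":[0,0,0],"turn":0},{"claw":-1,"travel":[0,0,0],"turn":0},{"claw":-1,"travel":[0,0,0],"turn":0}]' 80
python3 -m inch '[{"claw":-1,"travel":[0,0,0],"turn":0},{"claw":-1,"travel":[0,0,0],"turn":0},{"claw":-1,"travel":[0,0,0],"turn":0},{"claw":-1,"travel":[0,0,0],"turn":0},{"claw":-1,"travel":[0,0,0],"turn":0}]'
```

```text
clock: 2.95
position: [0.4418, -0.2888, 0.1094]
ee_rot: [-0.001, 0.029, 1.0, 0.001]
contact_force: [-1.2, 0.4, 0.1]
width: 0.0851
gripper_force: 0.0
clock: 3.45
position: [0.4431, -0.2911, 0.1112]
ee_rot: [0.001, 0.03, 1.0, -0.001]
contact_force: [-0.0, -3.7, -3.8]
width: 0.0131
gripper_force: 61.5
clock: 3.95
position: [0.4431, -0.2911, 0.111]
ee_rot: [0.001, 0.03, 1.0, -0.001]
contact_force: [-1.8, -1.5, 5.8]
width: 0.0125
gripper_force: 80.6
```

```bash

python3 -m inch '[{"claw":-1,"travel":[0,0,0.05],"turn":0},{"claw":-1,"travel":[0,0,0.15],"turn":0},{"claw":-1,"travel":[0,0,0.3],"turn":0},{"claw":-1,"travel":[0,0,0.4],"turn":0},{"claw":-1,"travel":[0,0,0.45],"turn":0}]'
python3 -m inch '[{"claw":-1,"travel":[0,0,0.1],"turn":0},{"claw":-1,"travel":[0,0,0.2],"turn":0},{"claw":-1,"travel":[0,0,0.35],"turn":0},{"claw":-1,"travel":[0,0,0.45],"turn":0},{"claw":-1,"travel":[0,0,0.5],"turn":0}]'
python3 - <<'E'
from rig import get_state, imaging
import cv2
s=get_state();print(s['position'],s['ee_rot'],s['contact_force'],s['moment'],s['width'])
a=imaging.get_image('top')[:,:,::-1];b=imaging.get_image('scene')[:,:,::-1]
cv2.imwrite('pics/s2.png',cv2.hconcat([cv2.resize(a[190:340,280:407],(400,473)),cv2.resize(b[40:208,110:252],(400,473))]))
E
```

```text
clock: 4.45
position: [0.4429, -0.2903, 0.2016]
ee_rot: [0.0, 0.03, 1.0, -0.0]
contact_force: [0.5, 0.6, -3.3]
width: 0.0124
gripper_force: 79.4
clock: 4.95
position: [0.4428, -0.2903, 0.3012]
ee_rot: [0.0, 0.03, 1.0, 0.0]
contact_force: [1.0, -0.7, -4.4]
width: 0.0128
gripper_force: 79.4
[ 0.44275409 -0.29027829  0.30118825] [2.43675151e-04 2.98134469e-02 9.99555450e-01 4.26746067e-05] [ 1.0383177  -0.67729974 -4.38084879] [ 0.0089951  -0.04636613 -0.02458656] 0.012755611395270677
```

View pics/s2.png

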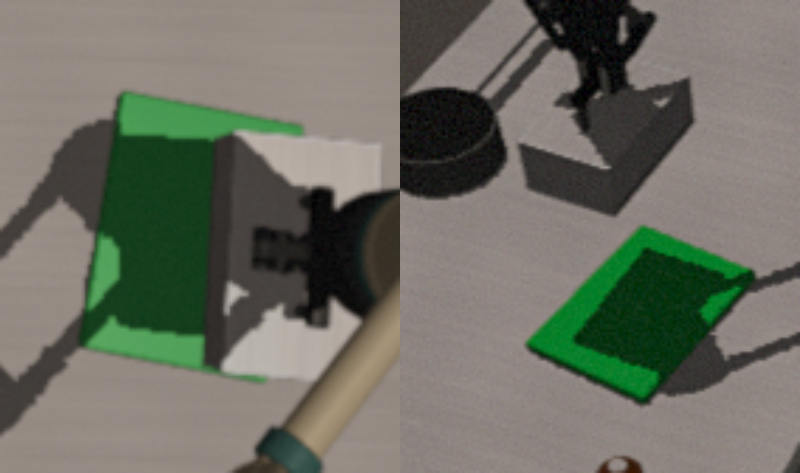

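The cover hangs level above the board: rim corners at (520,187), (612,213) and (690,120) in the right half. I'll carry it over the guard.

```bash

python3 -m inch '[{"claw":-1,"travel":[0.015,0.1,0],"turn":-0.01},{"claw":-1,"travel":[0.05,0.28,0],"turn":-0.03},{"claw":-1,"travel":[0.09,0.48,0],"turn":-0.05},{"claw":-1,"travel":[0.13,0.7,0],"turn":-0.07},{"claw":-1,"travel":[0.17,0.92,0],"turn":-0.078}]'
python3 -m inch '[{"claw":-1,"travel":[0.035,0.2,0],"turn":0},{"claw":-1,"travel":[0.07,0.4,0],"turn":0},{"claw":-1,"travel":[0.105,0.6,0],"turn":0},{"claw":-1,"travel":[0.14,0.8,0],"turn":0},{"claw":-1,"travel":[0.175,0.95,0],"turn":0}]'
python3 -m inch '[{"claw":-1,"travel":[0.04,0.2,0],"turn":0},{"claw":-1,"travel":[0.08,0.4,0],"turn":0},{"claw":-1,"travel":[0.12,0.6,0],"turn":0},{"claw":-1,"travel":[0.16,0.8,0],"turn":0},{"claw":-1,"travel":[0.175,0.89,0],"turn":0}]'
python3 -m inch '[{"claw":-1,"travel":[0,0,-0.1],"turn":0},{"claw":-1,"travel":[0,0,-0.25],"turn":0},{"claw":-1,"travel":[0,0,-0.4],"turn":0},{"claw":-1,"travel":[0,0,-0.45],"turn":0},{"claw":-1,"travel":[0,0,-0.45],"turn":0}]'
python3 - <<'E'
from rig import get_state, imaging
import cv2
s=get_state();print(s['position'],s['ee_rot'])
a=imaging.get_image('top')[:,:,::-1];b=imaging.get_image('scene')[:,:,::-1]
cv2.imwrite('pics/s3.png',cv2.hconcat([cv2.resize(a[170:290,90:192],(400,473)),cv2.resize(b[130:280,290:417],(400,473))]))
E
```

```text
clock: 5.55
position: [0.4757, -0.1045, 0.2981]
ee_rot: [-0.002, 0.153, 0.988, 0.001]
contact_force: [1.3, 0.2, -3.3]
width: 0.0125
gripper_force: 79.3
clock: 6.05
position: [0.5104, 0.0861, 0.2981]
ee_rot: [-0.002, 0.151, 0.989, 0.0]
contact_force: [0.1, -0.2, -4.9]
width: 0.0131
gripper_force: 79.3
clock: 6.55
position: [0.5461, 0.265, 0.2975]
ee_rot: [-0.002, 0.15, 0.989, 0.0]
contact_force: [0.1, 0.2, -4.4]
width: 0.0126
gripper_force: 79.4
clock: 7.05
position: [0.545, 0.2607, 0.2075]
ee_rot: [-0.003, 0.152, 0.988, -0.002]
contact_force: [0.3, -0.6, -3.0]
width: 0.0125
gripper_force: 79.3
[0.54503045 0.26068702 0.20748735] [-0.00286156  0.15189251  0.98839162 -0.00157615]
```

View pics/s3.png

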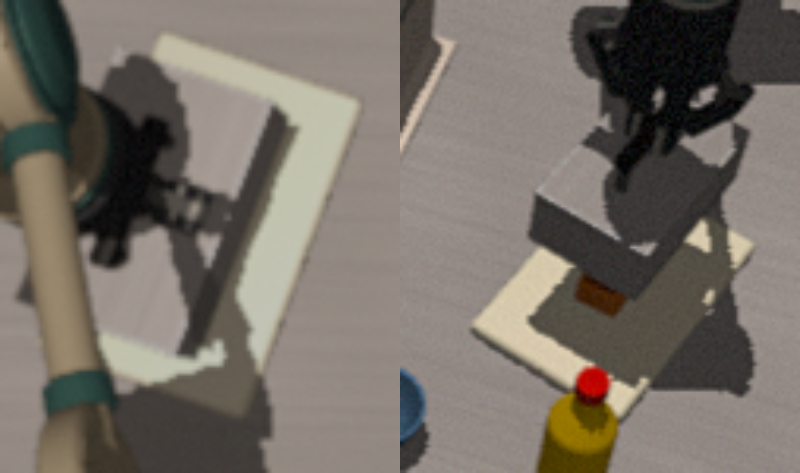

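The cover is above the platter, with the loaf visible under the rim near (600,295) on the right. Now I compare the roof corners I see with the expected pose.

```bash
python3 - <<'E'
from h import *
from rig import get_state
p=get_state()['position']
t=np.radians(-17.46);R=np.array([[np.cos(t),-np.sin(t)],[np.sin(t),np.cos(t)]])
z=p[2]-.0955+.06
loc=lambda P:((P[:,:2]-[.5471,.2623])@R).round(4)
# position in the platter frame (ideal: +-.08,+-.05)
print('top roof',loc(ray('top',crop([(275,103),(185,355)],0,90,170,400/102,473/120),z)))
print('scene roof',loc(ray('scene',crop([(538,190),(642,253),(748,130)],400,290,130,400/127,473/150),z)))
print('scene platter',loc(ray('scene',crop([(472,328),(753,245)],400,290,130,400/127,473/150),.014)))
print('scene rim',loc(ray('scene',crop([(530,238),(637,298)],400,290,130,400/127,473/150),z-.06)))
E
```

```text
top roof [[ 0.0756 -0.0544]
 [-0.0794 -0.0576]]
scene roof [[ 0.0794 -0.0487]
 [ 0.0829  0.0454]
 [-0.075   0.0481]]
scene platter [[ 0.1182 -0.0697]
 [-0.107   0.0738]]
scene rim [[ 0.0796 -0.0488]
 [ 0.0778  0.0487]]
```

The pose agrees to within about 3 mm. I'll nudge it by (+1, +2) mm and lower 83 mm, to a rim height of about 29 mm.

```bash

python3 -m inch '[{"claw":-1,"travel":[0.005,0.01,-0.03],"turn":0},{"claw":-1,"travel":[0.005,0.01,-0.1],"turn":0},{"claw":-1,"travel":[0.005,0.01,-0.17],"turn":0},{"claw":-1,"travel":[0.005,0.01,-0.2],"turn":0},{"claw":-1,"travel":[0.005,0.01,-0.2],"turn":0}]'
python3 -m inch '[{"claw":-1,"travel":[0,0,-0.05],"turn":0},{"claw":-1,"travel":[0,0,-0.1],"turn":0},{"claw":-1,"travel":[0,0,-0.16],"turn":0},{"claw":-1,"travel":[0,0,-0.2],"turn":0},{"claw":-1,"travel":[0,0,-0.21],"turn":0}]'
python3 -m inch '[{"claw":-1,"travel":[0,0,0],"turn":0},{"claw":-1,"travel":[0,0,0],"turn":0},{"claw":-1,"travel":[0,0,0],"turn":0}]'
python3 - <<'E'
from rig import get_state, imaging
import cv2
s=get_state();print(s['position'],s['ee_rot'])
a=imaging.get_image('top')[:,:,::-1];b=imaging.get_image('scene')[:,:,::-1]
cv2.imwrite('pics/s4.png',cv2.hconcat([cv2.resize(a[170:290,90:192],(400,473)),cv2.resize(b[150:280,300:410],(400,473))]))
E
```

```text
clock: 7.65
position: [0.5476, 0.2635, 0.1701]
ee_rot: [-0.0, 0.152, 0.988, -0.0]
contact_force: [-0.1, -0.3, -3.5]
width: 0.0123
gripper_force: 79.3
clock: 8.15
position: [0.5468, 0.2632, 0.1266]
ee_rot: [-0.001, 0.152, 0.988, -0.001]
contact_force: [-0.1, -0.9, -2.7]
width: 0.0121
gripper_force: 79.3
clock: 8.45
position: [0.5482, 0.2637, 0.1289]
ee_rot: [0.001, 0.152, 0.988, 0.0]
contact_force: [0.6, 0.8, -5.0]
width: 0.0126
gripper_force: 79.3
[0.54815288 0.26374952 0.12889387] [5.64396050e-04 1.51757939e-01 9.88417465e-01 3.52334562e-04]
```

View pics/s4.png

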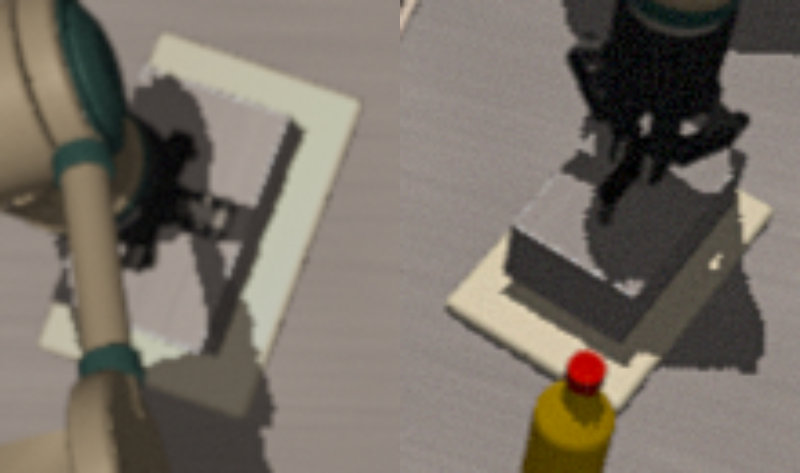

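The cover surrounds the loaf and hovers inside the platter outline, with rim corners near (508,278) and (625,342) on the right. The rim is about 19 mm up, so I'll check the centring numerically and lower 3 mm.

```bash

python3 -m inch '[{"claw":-1,"travel":[0,0,-0.015],"turn":0},{"claw":-1,"travel":[0,0,-0.015],"turn":0},{"claw":-1,"travel":[0,0,-0.015],"turn":0},{"claw":-1,"travel":[0,0,-0.015],"turn":0}]'
python3 - <<'E'
from h import *
t=np.radians(-17.46);R=np.array([[np.cos(t),-np.sin(t)],[np.sin(t),np.cos(t)]])
loc=lambda P:((P[:,:2]-[.5471,.2623])@R).round(4)
c=lambda q:crop(q,400,300,150,400/110,473/130)
z=.033
print('scene rim',loc(ray('scene',c([(508,278),(625,342)]),z)))
print('scene roof',loc(ray('scene',c([(512,228),(634,297),(745,150)]),z+.06)))
print('scene platter',loc(ray('scene',c([(447,303),(772,210)]),.014)))
print('top roof',loc(ray('top',crop([(300,122),(215,355)],0,90,170,400/102,473/120),z+.06)))
print('top platter',loc(ray('top',crop([(163,35),(358,103),(40,345)],0,90,170,400/102,473/120),.014)))
E
```

```text
clock: 8.95
position: [0.5478, 0.2636, 0.1253]
ee_rot: [0.0, 0.152, 0.988, 0.0]
contact_force: [-0.4, -0.1, -4.3]
width: 0.0124
gripper_force: 79.4
scene rim [[ 0.0822 -0.0423]
 [ 0.0774  0.0531]]
scene roof [[ 0.0838 -0.0449]
 [ 0.0818  0.0525]
 [-0.0796  0.0485]]
scene platter [[ 0.1161 -0.071 ]
 [-0.1073  0.0742]]
top roof [[ 0.0775 -0.0553]
 [-0.0776 -0.0571]]
top platter [[ 0.1107  0.0713]
 [ 0.1103 -0.0719]
 [-0.1129  0.0717]]
```

```bash
python3 -c "
from rig import ticket;print(ticket.sign_off())"
```

```text
the job is handed in; nothing more can be done
None
```

I handed the job in at about 9 s with the cover still gripped by its handle, level, over the loaf: by my estimate the rim is 15–16 mm above the platter and the cover is centred to within about 5 mm. It was carried over the guard with the rim about 200 mm up, and I saw no sign of contact; the judge's verdict was not shown.

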